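# Swap the glove boxes at the prep bench

## Robot

A 6-joint arm with a two-finger parallel gripper is mounted at the origin on the work surface. World frame = base frame: x ahead of the robot, y to its left, z up, the work surface at z = 0. Lengths are in m, angles in rad, forces in N, time in s.
With the tool pointing down it reaches from about 0.25 to 0.725 m from the base axis. Payload 9.7 kg.
Tool frame: the origin (TCP) lies at the very end of the fingers, on their centre line; the grasp point (between the pads) lies 19 mm behind it; z points along the fingers, y is the line along which they close (so a half turn about z gives the same grasp; the last joint's range is limited). The gripper opens to 85 mm and grips with 20 to 120 N. Pads are 22 mm wide; open, the fingers measure 114 mm over their backs; the gripper's body (76 mm by 85 mm) begins 54 mm behind the grasp point. The pads swing forward as they close: fully open they stand 13 mm farther back than shut.
Start: joints at [1.286, 0.087, 0.176, 1.66, 0, 1.571], TCP at [0.155, 0.528, 0.206] pointing down, gripper open.
Joint ranges: [-3.13, 3.13], [-0.85, 1.81], [-1.15, 1.24], [-2.2, 2.28], [-1.44, 1.52], [-3.14, 3.14]. Speed limits (rad/s): [2.22, 2.22, 2.57, 3.14, 3.14, 3.14].

## Interface

Orientations are given as a unit quaternion [w, x, y, z].
In Python, from rig import manip gives the robot as it stands. Calls block until the motion is done:
- manip.move_pose(position, orientation): joint-space move of the TCP to a pose.
- manip.move_linear(position, speed=0.15, ori=None, stop_force=None): straight line of the TCP; ori=None keeps the orientation; speed is the mean speed in m/s. With stop_force (N) it stops when the force on the tool has changed by that much, and returns True; else False.
- manip.goto_joints(angles): joint-space move.
- manip.set_gripper(opening, newtons=None): finger opening in m; newtons is the grip in N (None keeps the last); returns when the fingers have stopped.
- manip.hold(seconds).
- manip.ik(position, orientation): joint angles nearest the present ones, or None.
- manip.sense(): the state.
- manip.grab_frame(name): name is "scene" or "side" or "wrist"; returns a dict with "pixels" (384x512x3 uint8, red, green, blue), "intrinsics" (3x3 intrinsics, pixels), "extrinsics" (4x4, takes a point from camera to world coordinates). Camera axes: x right, y down, z forward; pixel columns grow to the right and rows downward; lengths in m; the calibration is good to about 2 mm. A picture is of the moment at which its call begins. There is no depth.
A pose or a line that the arm cannot do raises manip.PlanningError and nothing moves.
- manip.close_job(): hands the job in; it is judged then, once.
Trained networks look in the newest picture that a camera, given by its name, has taken for a name from the list of things; names that differ only in an ending like _2 or _b are one class to them, and where a whole thing is asked for, a point or a joint stands for the part that bears it (a point fixed in the world has none). Each returns a list of dicts, best first, with "score" (0 to 1); they miss things now and then, are a little off and sometimes report something else, mostly with a low value. They report only what shows in the picture. A call takes as long as a camera call.
- manip.boxes_of(label, camera): "location" ([x, y, z] in m, in world coordinates, good to about 4 mm: the middle of the surface that is visible of it).
The state is a dict: "time_s": time; "q": joint angles; "qd": joint speeds; "effort": joint torques, N m; "ee_pos": TCP position; "tool_rot": TCP orientation; "wrist_force": force on the tool from outside, world axes, zero at the start; "moment": the same for the moment, N m; "grip_width": finger opening in m; "finger_force": force on a finger pad.
Only numpy, scipy, OpenCV 4.12 (cv2) and the standard library are available. Lean on these libraries where they do the work, as an engineer would, in place of code of your own. Each camera call takes 0.05 s, during which the arm holds its last target. There are 200 camera calls.

## Task

Change over the disposable-glove boxes: push the empty box that lies in the taped place along the bench until it is right off the tape, and leave it lying flat there. Then push the full box, which stands on end at one end of the taped place, near its top, so that it tips over and comes down inside the taped rectangle, flat on the bench with its dispensing opening facing up. Work with the fingertips only, never picking either box up, and leave the two bottles standing where they are.

Things in the scene. Friction and masses are not known exactly. Their poses are not given: they have to be found in the camera images.
- place: The taped place: a rectangle outlined in 15 mm wide tape on the steel bench, no height. Inside the tape it measures 180 mm along its x and 320 mm along its y (outside 210 x 350). Origin at its centre on the bench, z up; x points roughly away from the robot, y roughly to the robot's left (turned up to 0.42 rad). The full box stands at its +y end.
- new_box: Full glove box: pale closed carton 70 (x) x 120 (y) x 240 mm (z), about 0.4 kg, standing on end astride the tape at the place's +y end, 10 to 40 mm of its depth inside. Origin: centre of its foot, z up. The opening (50 x 130 mm oval, flush cover) is mid -x face, looking away from the place; its +x face, on which it must come down, looks along it. Tips when leaned 16 degrees; pushed below 90 mm it may slide.
- new_a (a point): Corner of the full box's +x face: foot edge (the one it tips over), +y side
- new_b (a point): Corner of the full box's +x face: foot edge, -y side
- new_c (a point): Corner of the full box's +x face: top edge, +y side
- new_d (a point): Corner of the full box's +x face: top edge, -y side
- empty_box: Empty glove box: the same carton, hollow, about 0.07 kg, lying flat inside the taped place, its torn-open oval slot on top; 120 mm along its x, 240 mm along its y (about along the place's y), 70 mm high. Origin at the centre of its underside. It slides easily; the bench is free beyond the far side (+x) of the place.
- empty_a (a point): Underside corner of the empty box, +x +y (60, 120 mm from its origin)
- empty_b (a point): Underside corner of the empty box, +x -y
- empty_c (a point): Underside corner of the empty box, -x +y
- empty_d (a point): Underside corner of the empty box, -x -y
- spray_bottle: Bystander: white trigger-spray bottle, 75 mm across, 235 mm tall, origin under its centre. The two bottles stand clear of the place's two ends, either way round.
- pump_bottle: Bystander: pump bottle of hand sanitiser, 62 x 95 mm, 215 mm tall, origin under its centre.

How it is judged:
On the way, in this order (a step that is already met when the one before it is completed fails the run):
1. the empty box has been pushed right off the tape, lying flat, while the full box still stands ((x of each of empty_a, empty_b, empty_c, empty_d in the frame of place above 0.1 m or x of each of empty_a, empty_b, empty_c, empty_d in the frame of place below -0.1 m or y of each of empty_a, empty_b, empty_c, empty_d in the frame of place above 0.17 m or y of each of empty_a, empty_b, empty_c, empty_d in the frame of place below -0.17 m) and angle between each of empty_box, new_box's own z axis and vertical below 0.1 rad), for 0.2 s.
2. the full box lies inside the taped rectangle, opening up (angle between new_box's own x axis and vertical above 3 rad and height (world z) of each of new_a, new_b, new_c, new_d below 0.012 m and x of new_a in the frame of place between -0.098 and 0.098 m and y of new_a in the frame of place between -0.168 and 0.168 m and x of new_b in the frame of place between -0.098 and 0.098 m and y of new_b in the frame of place between -0.168 and 0.168 m and x of new_c in the frame of place between -0.098 and 0.098 m and y of new_c in the frame of place between -0.168 and 0.168 m and x of new_d in the frame of place between -0.098 and 0.098 m and y of new_d in the frame of place between -0.168 and 0.168 m), for 0.2 s.
At the end, for the whole second after the job is handed in: The full box lies flat on the bench (within 0.14 rad), opening up, all four corners of its down face inside the inner edge of the tape or at most 8 mm over it; the empty box lies flat with all four corners past the tape on one side (at most 5 mm still over the tape's outer edge); both are at rest (all of step 2 and (x of each of empty_a, empty_b, empty_c, empty_d in the frame of place above 0.1 m or x of each of empty_a, empty_b, empty_c, empty_d in the frame of place below -0.1 m or y of each of empty_a, empty_b, empty_c, empty_d in the frame of place above 0.17 m or y of each of empty_a, empty_b, empty_c, empty_d in the frame of place below -0.17 m) and angle between empty_box's own z axis and vertical below 0.1 rad and linear speed of each of new_box, empty_box below 0.02 m/s and angular speed of each of new_box, empty_box below 0.2 rad/s); the robot touches nothing.
It fails at once if the full box comes down outside the taped rectangle (angle between new_box's own z axis and vertical above 1.4 rad and not (x of new_a in the frame of place between -0.098 and 0.098 m and y of new_a in the frame of place between -0.168 and 0.168 m and x of new_b in the frame of place between -0.098 and 0.098 m and y of new_b in the frame of place between -0.168 and 0.168 m and x of new_c in the frame of place between -0.098 and 0.098 m and y of new_c in the frame of place between -0.168 and 0.168 m and x of new_d in the frame of place between -0.098 and 0.098 m and y of new_d in the frame of place between -0.168 and 0.168 m)).
It fails at once if the full box is lifted, or tipped any way but over its foot edge towards the place (height (world z) of each of new_a, new_b above 0.025 m or (angle between new_box's own z axis and vertical above 0.8 rad and angle between new_box's own x axis and vertical below 2 rad)).
It fails at once if the empty box is lifted or tipped over (height (world z) of empty_box above 0.02 m or angle between empty_box's own z axis and vertical above 0.3 rad).
It fails at once if a bottle is knocked or moved ((distance of spray_bottle from where it was at the start of the episode above 0.03 m or angle between spray_bottle's own z axis and vertical above 0.3 rad) or (distance of pump_bottle from where it was at the start of the episode above 0.03 m or angle between pump_bottle's own z axis and vertical above 0.3 rad)).
It also fails if it takes over 58 s, if anything falls off the work surface, if the arm or the gripper's body presses on something with over 40 N, if the wrist force passes 120 N, or if a joint passes its speed limit or range.

## Working session

There is one attempt and no reset: what is moved stays moved. The work goes in short steps, each a Python script; the robot and the scene stay as the last script left them, time stands still between calls to the robot, and variables do not carry over. Pictures are saved under pics/ and viewed, at most 10 in all, crops included, and the job is handed in when it is done.

```bash
mkdir -p pics
python3 - <<'E'
from rig import manip
import cv2,numpy as np
np.set_printoptions(precision=3,suppress=True)
ims=[]
for c in ["scene","side"]:
    f=manip.grab_frame(c); cv2.imwrite(f"pics/{c}0.png",cv2.cvtColor(f["pixels"],cv2.COLOR_RGB2BGR))
    print(c,f["intrinsics"],f["extrinsics"])
    for l in ["place","new_box","empty_box","spray_bottle","pump_bottle"]:
        print(l,[(np.round(d["location"],3),round(d["score"],2)) for d in manip.boxes_of(l,c)[:2]])
print(manip.sense()["time_s"],manip.sense()["tool_rot"])
E
```

```text
scene [[377.779   0.    254.509]
 [  0.    377.779 189.284]
 [  0.      0.      1.   ]] [[ 0.312  0.804 -0.506  1.107]
 [ 0.95  -0.271  0.154 -0.122]
 [-0.013 -0.529 -0.848  1.018]
 [ 0.     0.     0.     1.   ]]
place [(array([ 0.657, -0.218,  0.   ]), 0.68)]
new_box [(array([ 0.654, -0.03 ,  0.24 ]), 0.7), (array([ 0.592, -0.244,  0.07 ]), 0.56)]
empty_box [(array([ 0.593, -0.243,  0.073]), 0.93)]
spray_bottle [(array([ 0.565, -0.477,  0.148]), 0.77), (array([ 0.652, -0.03 ,  0.24 ]), 0.61)]
pump_bottle [(array([0.676, 0.143, 0.144]), 0.61), (array([ 0.563, -0.474,  0.145]), 0.22)]
side [[354.502   0.    254.088]
 [  0.    354.502 191.954]
 [  0.      0.      1.   ]] [[ 0.888 -0.251  0.385  0.134]
 [-0.459 -0.465  0.757 -0.817]
 [-0.011 -0.849 -0.528  0.771]
 [ 0.     0.     0.     1.   ]]
place [(array([ 0.486, -0.304,  0.003]), 0.77)]
new_box [(array([ 0.583, -0.058,  0.156]), 0.73)]
empty_box [(array([ 0.564, -0.261,  0.07 ]), 0.78)]
spray_bottle [(array([ 0.526, -0.495,  0.142]), 0.87)]
pump_bottle [(array([0.639, 0.154, 0.175]), 0.6)]
0.6 [-0.     0.142  0.99  -0.   ]
```

View pics/scene0.png

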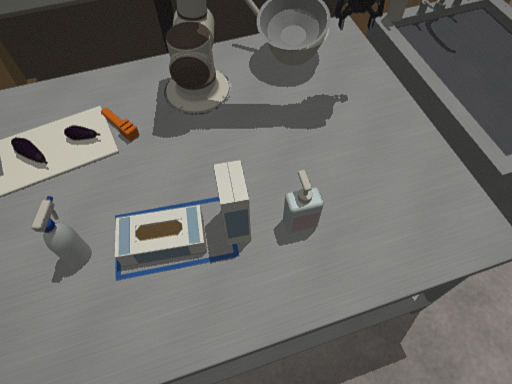

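View pics/side0.png

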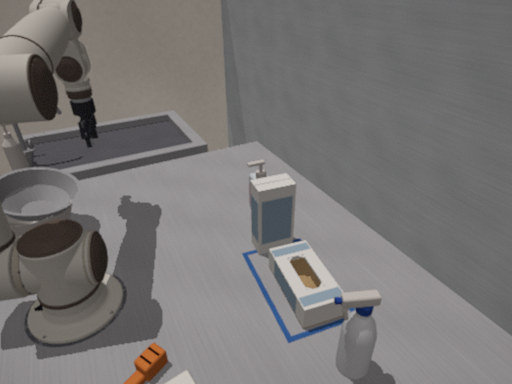

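The scene view faces the robot from across the bench: tape corners are at about (117,277) and (238,257), the full box top at about (230,165) and the empty box at about (160,235). The spray bottle is at (65,245) and the pump bottle at (303,205). Next I'll fit the tape by colour and look closer for the box corners.

```bash
cat > h.py <<'E'
from rig import manip
import cv2,numpy as np
from scipy.optimize import least_squares, minimize
np.set_printoptions(precision=3,suppress=True)
def cam(f): return np.array(f["intrinsics"]),np.array(f["extrinsics"])
def proj(f,P):
    K,T=cam(f);P=np.atleast_2d(P);c=(P-T[:3,3])@T[:3,:3];u=c@K.T
    return u[:,:2]/u[:,2:]
def back(f,uv,z=0.):
    K,T=cam(f);uv=np.atleast_2d(uv).astype(float)
    d=np.c_[uv,np.ones(len(uv))]@np.linalg.inv(K).T@T[:3,:3].T
    return T[:3,3]+d*((z-T[2,3])/d[:,2:])
def tapepts(f):
    hsv=cv2.cvtColor(f["pixels"],cv2.COLOR_RGB2HSV)
    m=(abs(hsv[...,0].astype(int)-110)<12)&(hsv[...,1]>160)&(hsv[...,2]>60)
    v,u=np.nonzero(m);return back(f,np.c_[u,v])[:,:2]
def loc(p,P):
    c,s=np.cos(p[2]),np.sin(p[2]);d=P-p[:2];return np.c_[c*d[:,0]+s*d[:,1],-s*d[:,0]+c*d[:,1]]
def world(p,L):
    c,s=np.cos(p[2]),np.sin(p[2]);L=np.atleast_2d(L);return np.c_[p[0]+c*L[:,0]-s*L[:,1],p[1]+s*L[:,0]+c*L[:,1]]
def fitplace(P):
    def r(p):
        l=abs(loc(p,P));q=l-[.0975,.1675]
        d=np.where((q>0).all(1),np.hypot(*q.T),q.max(1)) # signed dist to centreline rect
        return np.clip(np.abs(d),0,.04)
    best=None
    for y in np.linspace(-.42,.42,13):
        for dx in(-.05,0,.05):
            s=least_squares(r,[.6+dx,-.21,y],loss="soft_l1",f_scale=.006)
            if best is None or s.cost<best.cost:best=s
    return best.x,np.median(r(best.x)),np.percentile(r(best.x),95)
E
python3 - <<'E'
from h import *
A=[]
for c,(x0,x1,y0,y1) in {"scene":(100,350,140,290),"side":(220,400,140,384)}.items():
    f=manip.grab_frame(c);p=tapepts(f);p=p[(abs(p[:,0]-.6)<.25)&(abs(p[:,1]+.2)<.28)];A.append(p)
    print(c,len(p),fitplace(p), "origin",proj(f,[0,0,0]))
    k=3 if c=="scene" else 2.4
    cv2.imwrite(f"pics/{c}c.png",cv2.resize(cv2.cvtColor(f["pixels"][y0:y1,x0:x1],cv2.COLOR_RGB2BGR),None,fx=k,fy=k,interpolation=cv2.INTER_CUBIC))
    if c=="scene": print("board corner",back(f,[[117,147],[138,130],[103,110]]))
p,_,_=fitplace(np.vstack(A));print(p)
f=manip.grab_frame("scene");print(proj(f,np.c_[world(p,[[.105,.175],[.105,-.175],[-.105,-.175],[-.105,.175]]),np.zeros(4)]))
for l in ["spray_bottle","pump_bottle"]:
    print(l,[loc(p,np.array([manip.boxes_of(l,c)[0]["location"][:2]])) for c in["scene","side"]])
E
```

```text
scene 649 (array([ 0.574, -0.211, -0.116]), np.float64(0.0022482773203069545), np.float64(0.004577079279718299)) origin [[197.964  88.685]]
board corner [[ 0.186 -0.331  0.   ]
 [ 0.133 -0.25   0.   ]
 [-0.006 -0.358  0.   ]]
side 530 (array([ 0.573, -0.209, -0.087]), np.float64(0.003233240405892429), np.float64(0.030909504763117553)) origin [[ 77.51  304.013]]
[ 0.574 -0.21  -0.109]
[[239.291 255.237]
 [115.445 280.415]
 [114.381 215.045]
 [226.914 194.066]]
spray_bottle [array([[ 0.019, -0.266]]), array([[-0.015, -0.289]])]Traceback (most recent call last):
  File "<stdin>", line 12, in <module>
IndexError: list index out of range
```

View pics/scenec.png

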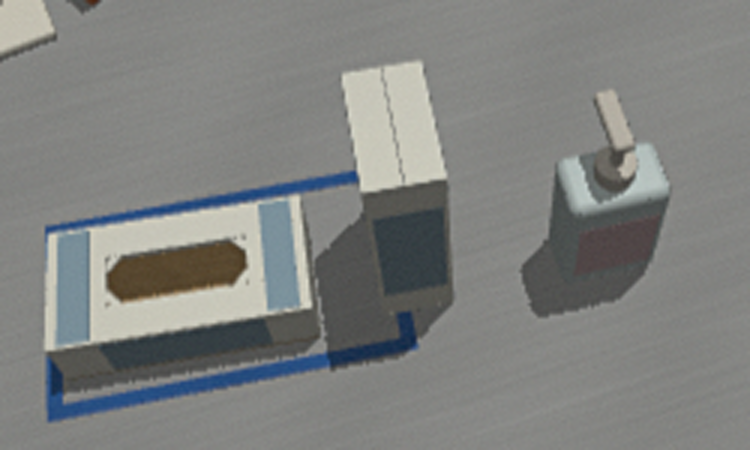

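View pics/sidec.png

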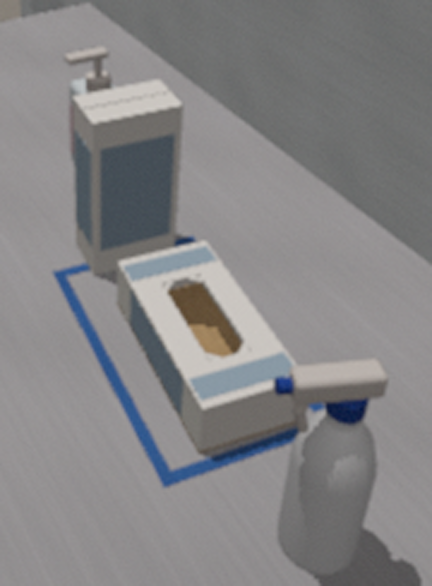

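The crops give the top corners of both boxes in both views. Empty box, scene crop: (45,352), (47,235), (300,195), (312,318). Full box, scene crop: (342,73), (421,62), (447,180), (362,193). Both bottles are well clear of them. Now I'll fit the poses and check reach for pushing away versus pulling.

```bash
cat >> h.py <<'E'
from scipy.spatial.transform import Rotation as R
PL=np.array([.574,-.210,-.112])
def quat(yaw,tilt=0):
    # tool z down, tool y along place y rotated by yaw; tilt>0: fingers point towards local +x
    m=R.from_euler("z",yaw)*R.from_euler("y",-tilt)*R.from_matrix(np.diag([-1,1,-1.]))
    q=m.as_quat();return np.array([q[3],*q[:3]])
E
python3 - <<'E'
from h import *
S=np.array([[1,-1],[-1,-1],[-1,1],[1,1]])
def sc(a):return np.array(a)/3+[100,140]
def sd(a):return np.array(a)/2.4+[220,140]
fs=manip.grab_frame("scene");fd=manip.grab_frame("side")
e=dict(h=.07,half=[.06,.12],s=sc([(45,352),(47,235),(300,195),(312,318)]),d=sd([(302,372),(197,405),(118,263),(208,243)]))
n=dict(h=.24,half=[.06,.035],s=sc([(362,193),(342,73),(421,62),(447,180)]),d=sd([(182,103),(80,124),(73,97),(160,83)]))
for nm,b in(("empty",e),("new",n)):
    for cams in("s","d","sd"):
        def r(p):
            P=np.c_[world(p,S*b["half"]),np.full(4,b["h"])]
            return np.concatenate([(proj(fs if c=="s" else fd,P)-b[c]).ravel() for c in cams])
        s=least_squares(r,[.6,-.15,-.1],loss="soft_l1");print(nm,cams,s.x,"rms",np.sqrt(np.mean(s.fun**2)),"in place",loc(PL,s.x[None,:2]),s.x[2]-PL[2])
print("bottle foot spray(side)",loc(PL,back(fd,sd([[322,570]]))[:,:2]),"pump foot(scene)",loc(PL,back(fs,sc([[603,285]]))[:,:2]))
for t in(0,.2,.35,.5):
  for x in(-.11,-.09,.0,.09,.105):
    w=world(PL,[[x,-.03]])[0]
    print(t,x,[manip.ik([*w,z],quat(PL[2],t)) is not None for z in(.02,.15)],end=" ")
  print()
print(manip.ik([*world(PL,[[-.1,-.03]])[0],.15],quat(PL[2],.35)))
E
```

```text
empty s [ 0.586 -0.243 -0.158] rms 0.8470979543655851 in place [[ 0.015 -0.032]] -0.04574116401083052
empty d [ 0.579 -0.241 -0.17 ] rms 1.3215226084491098 in place [[ 0.008 -0.031]] -0.058157137523908095
empty sd [ 0.582 -0.242 -0.155] rms 1.4891474305297514 in place [[ 0.012 -0.031]] -0.04313258147197292
new s [ 0.603 -0.028 -0.13 ] rms 0.3962967625641776 in place [[0.009 0.184]] -0.018157852904751012
new d [ 0.591 -0.034 -0.201] rms 1.3119736432705633 in place [[-0.002  0.176]] -0.08930178183271313
new sd [ 0.6   -0.028 -0.129] rms 1.7050591591236826 in place [[0.006 0.184]] -0.017141090590099092
bottle foot spray(side) [[-0.008 -0.307]] pump foot(scene) [[0.08  0.365]]
0 -0.11 [True, True] 0 -0.09 [True, True] 0 0.0 [True, True] 0 0.09 [True, True] 0 0.105 [True, True] 
0.2 -0.11 [True, True] 0.2 -0.09 [True, True] 0.2 0.0 [True, True] 0.2 0.09 [True, True] 0.2 0.105 [True, True] 
0.35 -0.11 [True, True] 0.35 -0.09 [True, True] 0.35 0.0 [True, True] 0.35 0.09 [True, True] 0.35 0.105 [True, True] 
0.5 -0.11 [True, True] 0.5 -0.09 [True, True] 0.5 0.0 [True, True] 0.5 0.09 [True, True] 0.5 0.105 [True, True] 
[-0.535 -0.34  -0.366  1.223  0.141 -0.4  ]
```

Run:
```python
from h import *
W=lambda x,y,z:[*world(PL,[[x,y]])[0],z]
t=.3;q=quat(PL[2],t)
s=manip.sense();print(s["grip_width"])
manip.move_linear([*s["ee_pos"][:2],.38],speed=.25)
manip.move_pose(W(-.14,-.031,.38),q)
manip.move_linear(W(-.12,-.031,.025),speed=.2)
print(manip.sense()["ee_pos"],manip.sense()["time_s"])
for x in(0.,.08,.12):
    manip.move_linear(W(x,-.031,.025),speed=.08);print(x,manip.sense()["wrist_force"])
f=manip.grab_frame("scene");print(manip.boxes_of("empty_box","scene")[:2])
cv2.imwrite("pics/scene2.png",cv2.resize(cv2.cvtColor(f["pixels"][120:320,90:350],cv2.COLOR_RGB2BGR),None,fx=3,fy=3,interpolation=cv2.INTER_CUBIC))
print(manip.sense()["time_s"])
```

```text
0.0853001192980024
[ 0.452 -0.228  0.026] 6.6
0.0 [ 0.169 -0.47  -0.036]
0.08 [ 1.046 -0.038  0.847]
0.12 [-0.613 -0.284 -0.206]
[{'location': [0.7517, -0.2636, 0.0703], 'score': 0.76}]
10.15
```

View pics/scene2.png

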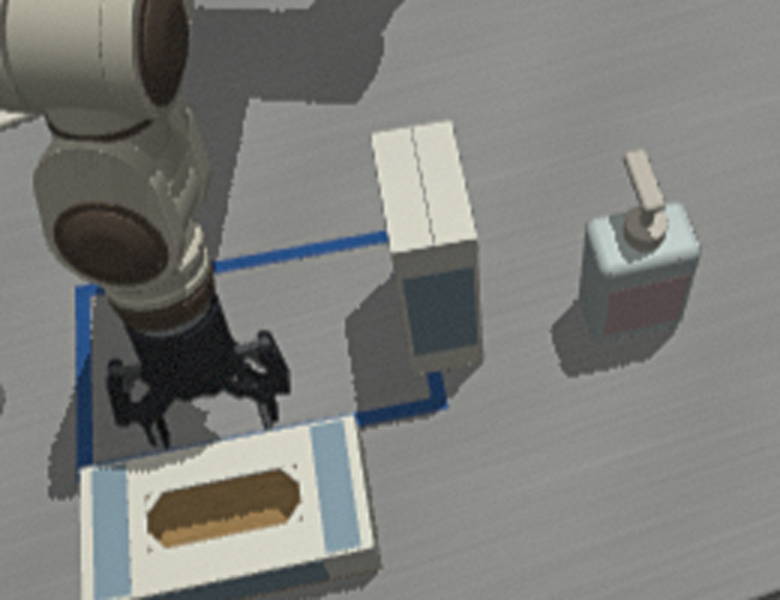

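The empty box has slid flat to the far side. Its trailing top edge runs from (82,467) to (358,417) in the crop. The full box and bottles haven't moved. I'll check how far past the tape that edge is.

Run:
```python
from h import *
f=manip.grab_frame("scene")
print(loc(PL,back(f,np.array([[82,467],[358,417],[380,548],[84,605]])/3+[90,120],.07)[:,:2]))
```

```text
[[ 0.122 -0.148]
 [ 0.127  0.094]
 [ 0.245  0.095]
 [ 0.241 -0.148]]
```

Its trailing edge is about 22 mm past the tape's outer edge, so step 1 is met. Now I'll retreat and tip the full box.

Run:
```python
from h import *
W=lambda x,y,z:[*world(PL,[[x,y]])[0],z]
q0=quat(PL[2],.3)
q=quat(PL[2]-np.pi/2,.15)
o=R.from_quat(np.roll(q,-1))*R.from_euler("z",np.pi); qf=np.roll(o.as_quat(),1)
manip.move_linear(W(.06,-.031,.025),speed=.12)
manip.move_linear(W(.0,-.031,.40),speed=.25)
manip.set_gripper(.05)
c=[(a,manip.ik(W(.007,.258,.40),a)) for a in(q,qf)];print(c)
c=[(a,j) for a,j in c if j is not None]
q=min(c,key=lambda k:abs(k[1]-manip.sense()["q"]).max())[0]
manip.move_pose(W(.007,.258,.40),q)
manip.move_linear(W(.007,.258,.185),speed=.15)
print(manip.sense()["ee_pos"],manip.sense()["wrist_force"],manip.sense()["time_s"])
f=manip.grab_frame("scene")
cv2.imwrite("pics/scene3.png",cv2.resize(cv2.cvtColor(f["pixels"][120:320,90:350],cv2.COLOR_RGB2BGR),None,fx=3,fy=3,interpolation=cv2.INTER_CUBIC))
np.save("q.npy",q)
```

```text
[(array([ 0.05 ,  0.743,  0.665, -0.056]), None), (array([ 0.056,  0.665, -0.743,  0.05 ]), None)]Traceback (most recent call last):
  File "<stdin>", line 11, in <module>
ValueError: min() iterable argument is empty
```

Run:
```python
from h import *
W=lambda x,y,z:[*world(PL,[[x,y]])[0],z]
print(manip.sense()["ee_pos"],manip.sense()["time_s"])
for t in(0,.15):
  for k in(0,1):
    q=quat(PL[2]-np.pi/2,t)
    if k:q=np.roll((R.from_quat(np.roll(q,-1))*R.from_euler("z",np.pi)).as_quat(),1)
    for x,y in((.007,.258),(.007,.13),(-.06,.1)):
      print(t,k,x,y,[(z,manip.ik(W(x,y,z),q)) for z in(.185,.27,.31,.35) if manip.ik(W(x,y,z),q) is not None])
```

```text
[ 0.571 -0.241  0.4  ] 12.9583
0 0 0.007 0.258 [(0.185, array([0.075, 0.231, 0.299, 1.638, 0.   , 1.757])), (0.27, array([0.075, 0.282, 0.528, 1.817, 0.   , 1.757])), (0.31, array([0.075, 0.325, 0.665, 1.91 , 0.   , 1.757])), (0.35, array([0.075, 0.387, 0.832, 2.016, 0.   , 1.757]))]
0 0 0.007 0.13 [(0.185, array([-0.136,  0.205,  0.268,  1.633,  0.   ,  1.547])), (0.27, array([-0.136,  0.254,  0.494,  1.81 ,  0.   ,  1.547])), (0.31, array([-0.136,  0.295,  0.626,  1.902,  0.   ,  1.547])), (0.35, array([-0.136,  0.353,  0.787,  2.004,  0.   ,  1.547]))]
0 0 -0.06 0.1 [(0.185, array([-0.195,  0.046,  0.092,  1.617,  0.   ,  1.488])), (0.27, array([-0.195,  0.087,  0.303,  1.786,  0.   ,  1.488])), (0.31, array([-0.195,  0.121,  0.421,  1.871,  0.   ,  1.488])), (0.35, array([-0.195,  0.166,  0.556,  1.961,  0.   ,  1.488]))]
0 1 0.007 0.258 [(0.185, array([ 0.075,  0.231,  0.299,  1.638,  0.   , -1.384])), (0.27, array([ 0.075,  0.282,  0.528,  1.817,  0.   , -1.384])), (0.31, array([ 0.075,  0.325,  0.665,  1.91 ,  0.   , -1.384])), (0.35, array([ 0.075,  0.387,  0.832,  2.016,  0.
[... 1548 characters left out ...]
 -1.308])), (0.31, array([ 0.148,  0.368,  0.713,  1.954, -0.145, -1.308])), (0.35, array([ 0.148,  0.435,  0.89 ,  2.064, -0.145, -1.308]))]
0.15 1 0.007 0.13 [(0.185, array([-0.059,  0.208,  0.265,  1.635, -0.15 , -1.517])), (0.27, array([-0.059,  0.256,  0.489,  1.812, -0.15 , -1.517])), (0.31, array([-0.059,  0.296,  0.62 ,  1.903, -0.15 , -1.517])), (0.35, array([-0.059,  0.353,  0.779,  2.005, -0.15 , -1.517]))]
0.15 1 -0.06 0.1 [(0.185, array([-0.108,  0.04 ,  0.08 ,  1.611, -0.15 , -1.567])), (0.27, array([-0.108,  0.081,  0.289,  1.78 , -0.15 , -1.567])), (0.31, array([-0.108,  0.113,  0.405,  1.863, -0.15 , -1.567])), (0.35, array([-0.108,  0.157,  0.538,  1.952, -0.15 , -1.567]))]
```

Run:
```python
from h import *
W=lambda x,y,z:[*world(PL,[[x,y]])[0],z]
q=quat(PL[2]-np.pi/2,.15)
if manip.sense()["q"][5]<0: q=np.roll((R.from_quat(np.roll(q,-1))*R.from_euler("z",np.pi)).as_quat(),1)
manip.move_pose(W(-.15,.10,.34),q)
manip.move_linear(W(.007,.258,.33),speed=.15)
manip.move_linear(W(.007,.258,.185),speed=.12)
print(manip.sense()["ee_pos"],manip.sense()["wrist_force"],manip.sense()["grip_width"],manip.sense()["time_s"])
f=manip.grab_frame("scene")
cv2.imwrite("pics/scene3.png",cv2.resize(cv2.cvtColor(f["pixels"][120:320,90:350],cv2.COLOR_RGB2BGR),None,fx=3,fy=3,interpolation=cv2.INTER_CUBIC))
```

```text
[0.61  0.046 0.186] [-1.214  0.119  0.132] 0.05012854839989409 17.0917
```

View pics/scene3.png

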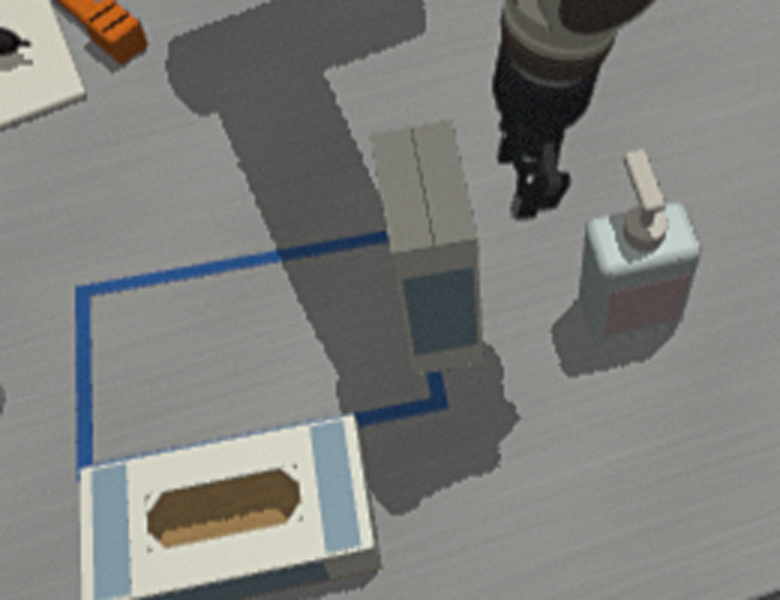

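The fingers stand between the full box and the pump bottle at about (540,200) in the crop. The box is still standing on its foot, so I'll push.

Run:
```python
from h import *
W=lambda x,y,z:[*world(PL,[[x,y]])[0],z]
for y in(.22,.20,.18,.16,.14):
    manip.move_linear(W(.007,y,.185),speed=.09);s=manip.sense();print(y,s["wrist_force"],s["time_s"])
manip.hold(.7)
f=manip.grab_frame("scene")
cv2.imwrite("pics/scene4.png",cv2.resize(cv2.cvtColor(f["pixels"][120:320,90:350],cv2.COLOR_RGB2BGR),None,fx=3,fy=3,interpolation=cv2.INTER_CUBIC))
```

```text
0.22 [ 0.501 -0.408 -1.017] 17.7167
0.2 [ 0.137  1.963 -0.136] 18.0917
0.18 [-0.292 -0.597 -0.223] 18.4667
0.16 [ 0.722 -0.574  0.634] 18.8417
0.14 [ 0.202  1.328 -0.117] 19.2167
```

View pics/scene4.png

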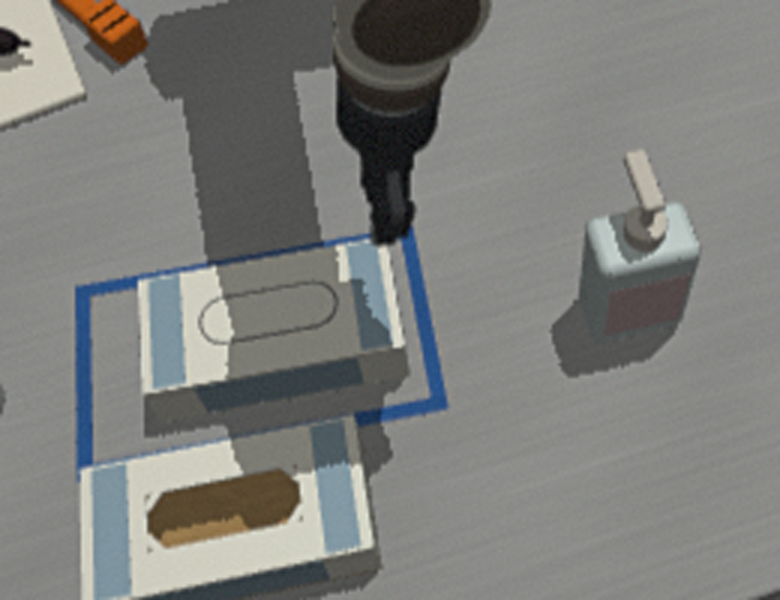

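The full box lies flat, opening up, inside the tape, with visible tape margin all round. The bottles and the empty box haven't moved. I'll check its corners, lift the tool clear and hand in.

Run:
```python
from h import *
W=lambda x,y,z:[*world(PL,[[x,y]])[0],z]
f=manip.grab_frame("scene")
L=loc(PL,back(f,np.array([[139,281],[145,394],[405,346]])/3+[90,120],.07)[:,:2]);print(L)
manip.move_linear(W(-.05,.16,.30),speed=.15)
manip.hold(.5)
if (abs(L)<[.095,.165]).all(): print(manip.close_job(),manip.sense()["time_s"])
```

```text
[[-0.053 -0.091]
 [ 0.065 -0.091]
 [ 0.068  0.146]]
the job is handed in; nothing more can be done
the job is handed in; nothing more can be done
```

The job is handed in: the empty box lies flat about 22 mm past the tape on the far side, the full box lies inside the tape with its opening up, and the bottles look unmoved in the last picture; no verdict was returned.

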